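# Balance the centrifuge rotor with an adapter from the drying stand

## Robot

A 6-joint arm with a two-finger parallel gripper is mounted at the origin on the work surface. World frame = base frame: x ahead of the robot, y to its left, z up, the work surface at z = 0. Lengths are in mm, angles in rad, forces in N, time in s.
With the tool pointing down it reaches from about 275 to 750 mm from the base axis. Payload 10.2 kg.
Tool frame: the origin (TCP) lies between the finger pads; the fingertips stand 25 mm ahead of it and the grasp point (between the pads) lies 6 mm ahead of it; z points along the fingers, y is the line along which they close (so a half turn about z gives the same grasp; the last joint's range is limited). The gripper opens to 85 mm and grips with 20 to 120 N. Pads are 22 mm wide; open, the fingers measure 114 mm over their backs; the gripper's body (76 mm by 85 mm) begins 54 mm behind the grasp point. The pads swing forward as they close: fully open they stand 13 mm farther back than shut.
Start: joints at [-1.378, 0.313, 1.498, -0, 1.331, -0.223], TCP at [212.047, -480.278, 256.294] pointing down, gripper open.
Joint ranges: [-2.94, 2.94], [-0.97, 2.17], [0.19, 2.56], [-1.23, 4.37], [0.02, 3.11], [-2.88, 2.88]. Speed limits (rad/s): [2.39, 2.39, 3.01, 3.14, 3.14, 3.14].

## Interface

Orientations are given as a unit quaternion [w, x, y, z].
In Python, from rig import ctrl, eyes, finish_job gives the robot as it stands.
- The arm moves only by the tool step_arm, never from a script. Its argument "increments" is a list of rows, each an object of numbers: "dx", "dy", "dz": the shift along the tool's x, y, z in units of 25 mm (1.0 is 25 mm); "wx", "wy", "wz": the turn, a rotation vector about the tool's x, y, z in units of 6 degrees (1.0 is 6 degrees). A call has 1 to 5 rows; each row shifts and turns the commanded pose from where the row before left it, along the tool's axes as they then stand; what a row does not reach is not made up. A row lasts 1/10 s, in which the tool goes at most 50 mm and 8.59 degrees, less where a joint would pass 70% of its speed; a pose out of reach is approached as far as the arm can. A call is refused whole if a number of a shift passes 1 or a number of a turn 1, either way. A call with a gripper value outside its range is refused whole. "fingers" is the finger opening in mm, from 0 to 85.4, set as the call begins (left out, the last holds). The fingers move at their own pace and stop on an object; "squeeze" is the grip in N (left out, the last holds). Time passes only in rows, so rows that do not move let the fingers close. It gives the time, the measured TCP pose, the force, the opening and the grip force at its end, in the units of the state.
- ctrl.sense(): the state, without advancing time (a new reading comes with each control period).
- eyes.capture(name): name is "scene" or "side" or "wrist"; returns a dict with "frame" (400x640x3 uint8, blue, green, red), "fx", "fy", "cx", "cy" (pixels), "R" (3x3) and "t" (3): a world point X has camera coordinates R X + t; the wrist camera has in their place "tool_from_camera" (4x4, takes a point from camera to tool coordinates, whose origin is the TCP and whose axes are the flange's). Camera axes: x right, y down, z forward; pixel columns grow to the right and rows downward; lengths in mm; the calibration is good to about 2 mm. A picture is of the moment at which its call begins: read the wrist's pose just before it. There is no depth.
- finish_job(): hands the job in; it is judged then, once.
Trained networks look in the newest picture that a camera, given by its name, has taken for a name from the list of things; names that differ only in an ending like _2 or _b are one class to them, and where a whole thing is asked for, a point or a joint stands for the part that bears it (a point fixed in the world has none). Each returns a list of dicts, best first, with "p" (0 to 1); they miss things now and then, are a little off and sometimes report something else, mostly with a low value. They report only what shows in the picture. A call takes as long as a camera call. They do not tell look-alikes from the thing itself.
- eyes.cut_out(camera, label): "mask" (400x640 bool, what is visible of it).
- eyes.landmark_of(camera, label): "point" ([x, y, z] in mm, in the coordinates of the camera as it stood for that picture, good to about 4 mm: a listed point, or the origin of a listed thing).
The state is a dict: "time_s": time; "joints": joint angles; "dq": joint speeds; "tau": joint torques, N m; "eef_pos": TCP position; "ee_rot": TCP orientation; "force": force on the tool from outside, world axes, zero at the start; "wrist_torque": the same for the moment, N m; "grip_width": opening from 0.0 (shut) to 1.0 (fully open); "grip_force": force on a finger pad.
Only numpy, scipy, OpenCV 4.12 (cv2) and the standard library are available. Lean on these libraries where they do the work, as an engineer would, in place of code of your own. Each camera call takes 0.05 s, during which the arm holds its last target. There are 200 camera calls.

## Task

Take the blue adapter off its leaning peg on the drying stand and put it upright into the rotor bucket straight opposite the blue adapter that is already loaded, so that the rotor is balanced. The rubber cushion in each bucket sits at its own unknown height: lower the adapter gently until you feel it rest on the cushion, without pressing hard, and only then let go, never dropping it. Leave the orange adapter, the loaded adapter, the bottle, the beaker and the tip box where they are.

Things in the scene. Friction and masses are not known exactly. Their poses are not given: they have to be found in the camera images.
- adapter: The blue adapter to move: plastic sleeve open at both ends, 50 mm outside diameter, 28 mm bore, 100 mm long, 0.14 to 0.28 kg. Origin at the centre of its lower end, z axis along the sleeve to its upper end. At first it hangs on one of the stand's two pegs (which one varies), leaning 30 degrees (+-4), with 2 mm play round the peg; only a pull along the peg, 70 mm or more, frees it.
- partner: Blue adapter of the same size and axes, standing upright in one of the four rotor buckets (which one varies), its top 112 mm above the table. It stays there.
- spare: Orange adapter of the same size, hung on the other peg of the drying stand. It stays there.
- stand: White drying stand with steel rods, fixed: base 170 x 340 x 12 mm, origin at the centre of its underside. Two round pegs, 24 mm in diameter, at y = +70 and -70 mm, lean 30 degrees from vertical towards its -x side, roughly towards the robot's left, where the rotor is. Adapters rest on collars at x = 18, z = 55 mm; each peg runs 67 mm past its collar, inside the adapter.
- shelf (a point): Middle of the front rod of the drying stand's fixed wire shelf, 255 mm above the table. The shelf's 8 mm rods reach 160 mm to either side of it along the stand's y and 75 mm back along its +x, over the pegs; 10 mm posts at the two back corners. It keeps the hand from coming straight down on the adapters: come along the lean of the pegs.
- rotor: Four-place swing-out rotor on its bench cradle, fixed, does not turn. Origin at the centre of its underside, on the table; z up. Four aluminium buckets round a dark hub (90 mm high), on its +x, +y, -x and -y sides, centres 85 mm from the middle; bucket outside diameter 68 mm, bore 56 mm, rim 72 mm and floor 12 mm above the table.
- bucket_1 (a point): Centre of the mouth of the rotor bucket on the rotor's +x side, at rim height (72 mm above the table). Straight across the hub is bucket_3.
- bucket_2 (a point): Centre of the mouth of the rotor bucket on the rotor's +y side, at rim height (72 mm above the table). Straight across the hub is bucket_4.
- bucket_3 (a point): Centre of the mouth of the rotor bucket on the rotor's -x side, at rim height (72 mm above the table). Straight across the hub is bucket_1.
- bucket_4 (a point): Centre of the mouth of the rotor bucket on the rotor's -y side, at rim height (72 mm above the table). Straight across the hub is bucket_2.
- cushion_a: Foot of the black rubber cushion in one of the three empty buckets (which one varies); origin at the centre of that bucket's floor. The cushion's top, 51 mm across, is anywhere from 6 to 34 mm above this origin, unknown beforehand. It gives about 1 mm per 5 N. An adapter resting on it has its upper end 45 to 75 mm above the bucket rim.
- cushion_b: Foot of the black rubber cushion in one of the three empty buckets (which one varies); origin at the centre of that bucket's floor. The cushion's top, 51 mm across, is anywhere from 6 to 34 mm above this origin, unknown beforehand. It gives about 1 mm per 5 N. An adapter resting on it has its upper end 45 to 75 mm above the bucket rim.
- cushion_c: Foot of the black rubber cushion in one of the three empty buckets (which one varies); origin at the centre of that bucket's floor. The cushion's top, 51 mm across, is anywhere from 6 to 34 mm above this origin, unknown beforehand. It gives about 1 mm per 5 N. An adapter resting on it has its upper end 45 to 75 mm above the bucket rim.
- bottle: Amber bottle, 70 mm in diameter, 160 mm tall, a bystander; origin at the centre of its underside.
- beaker: White beaker, 80 mm in diameter, 100 mm tall, a bystander; origin at the centre of its underside.
- tipbox: Green pipette-tip box, 85 x 120 x 60 mm, a bystander; origin at the centre of its underside.
There are look-alikes about, which are no part of the job. What is shaped like the adapter but pink or yellow is not meant.

How it is judged (in metres and radians):
On the way, in this order (a step that is already met when the one before it is completed fails the run):
1. the blue adapter is drawn off its peg in the fingers, more than 100 mm from where it hung (distance of adapter from where it was at the start of the episode above 0.1 m and contact force between the fingers and adapter above 1 N), for 0.2 s.
2. still in the fingers, it is lowered into the bucket opposite the loaded one until it bears on the cushion there (horizontal distance between adapter and partner above 0.16 m and horizontal distance between adapter and rotor between 0.078 and 0.092 m and angle between the z axis of adapter and the z axis of rotor, either way round below 0.12 rad and height (world z) of adapter below 0.053 m and contact force between the fingers and adapter above 1 N and (contact force between adapter and cushion_a above 0.5 N or contact force between adapter and cushion_b above 0.5 N or contact force between adapter and cushion_c above 0.5 N)), for 0.1 s.
At the end, for the whole second after the job is handed in: The blue adapter is in the bucket opposite the loaded one (over 160 mm from it, 78 to 92 mm from the rotor's middle), upright within 0.12 rad, lower end under 53 mm above the table, released, at rest; the loaded adapter within 12 mm and the orange one within 25 mm of their starts (horizontal distance between adapter and partner above 0.16 m and horizontal distance between adapter and rotor between 0.078 and 0.092 m and angle between the z axis of adapter and the z axis of rotor, either way round below 0.12 rad and height (world z) of adapter below 0.053 m and linear speed of adapter below 0.02 m/s and distance of partner from where it was at the start of the episode below 0.012 m and distance of spare from where it was at the start of the episode below 0.025 m); the robot touches nothing.
It fails at once if the blue adapter is dropped (it moves faster than 0.3 m/s out of the fingers) (contact force between the fingers and adapter below 0.2 N and linear speed of adapter above 0.3 m/s).
It fails at once if the blue adapter is pressed onto a cushion with more than 25 N (contact force between adapter and cushion_a above 25 N or contact force between adapter and cushion_b above 25 N or contact force between adapter and cushion_c above 25 N).
It fails at once if the orange adapter is shifted by more than 25 mm (distance of spare from where it was at the start of the episode above 0.025 m).
It fails at once if the loaded adapter is shifted by more than 12 mm (distance of partner from where it was at the start of the episode above 0.012 m).
It fails at once if the bottle, the beaker or the tip box is shifted by more than 20 mm (distance of any of bottle, beaker, tipbox from where it was at the start of the episode above 0.02 m).
It also fails if it takes over 51 s, if anything falls off the work surface, if the arm or the gripper's body presses on something with over 40 N, if the wrist force passes 120 N, or if a joint passes its speed limit or range.

## Working session

There is one attempt and no reset: what is moved stays moved. The work goes in short steps, Python scripts to look and compute and a tool call to move; the robot and the scene stay as the last step left them, time stands still between calls to the robot, and variables do not carry over. Pictures are saved under pics/ and viewed, at most 10 in all, crops included, and the job is handed in when it is done.

Besides the shell and the picture viewer there is one more tool, called as name(argument=value, ...) on one line, values as JSON. step_arm: Moves the arm, as the interface text tells. Its arguments: {"type":"object","properties":{"increments":{"type":"array"},"fingers":{"type":"number"},"squeeze":{"type":"number"}},"required":["increments"]}

```bash
ls; mkdir -p pics
cat > h.py <<'E'
import numpy as np, cv2
from rig import ctrl, eyes, finish_job
from scipy.spatial.transform import Rotation as Rn
def Rq(q): return Rn.from_quat([q[1],q[2],q[3],q[0]]).as_matrix()
def cam(name):
    s=ctrl.sense(); c=eyes.capture(name)
    if 'R' in c: R=np.array(c['R']);t=np.array(c['t']); Rw=R.T; o=-R.T@t
    else:
        T=np.array(c['tool_from_camera']); Rt=Rq(s['ee_rot']); Rw=Rt@T[:3,:3]; o=Rt@T[:3,3]+np.array(s['eef_pos'])
    return c,Rw,o
def ray(c,Rw,o,u,v):
    d=Rw@np.array([(u-c['cx'])/c['fx'],(v-c['cy'])/c['fy'],1]); return d/np.linalg.norm(d)
def proj(c,Rw,o,X):
    p=Rw.T@(np.array(X)-o); return np.array([c['fx']*p[0]/p[2]+c['cx'],c['fy']*p[1]/p[2]+c['cy']])
E
python3 - <<'E'
from h import *
ims=[]
for n in ['scene','side','wrist']:
    c,Rw,o=cam(n); ims.append(c['frame']); print(n,o.round(),Rw[:,2].round(2))
    for l in ['adapter','partner','spare','stand','shelf','rotor','bucket_1','bucket_2','bucket_3','bucket_4','bottle','beaker','tipbox']:
        r=eyes.landmark_of(n,l)
        print(l,[(round(x['p'],2),(Rw@np.array(x['point'])+o).round().tolist(),proj(c,Rw,o,Rw@np.array(x['point'])+o).round().tolist()) for x in r[:4]])
cv2.imwrite('pics/a.png',ims[0]);cv2.imwrite('pics/b.png',ims[1])
E
```

```text
pics
scene [1295. -367. 1331.] [-0.49  0.29 -0.82]
adapter [(0.81, [481.0, -467.0, 25.0], [157.0, 265.0]), (0.68, [531.0, -444.0, 21.0], [170.0, 275.0]), (0.67, [628.0, -263.0, 53.0], [236.0, 268.0])]
partner [(0.66, [466.0, 136.0, 13.0], [324.0, 186.0])]
spare [(0.57, [490.0, -219.0, 54.0], [231.0, 228.0]), (0.38, [463.0, 133.0, 71.0], [323.0, 175.0])]
stand [(0.65, [562.0, -227.0, -2.0], [241.0, 255.0])]
shelf [(0.68, [562.0, -228.0, 255.0], [228.0, 211.0]), (0.33, [563.0, 276.0, 77.0], [374.0, 178.0])]
rotor [(0.7, [512.0, 207.0, -3.0], [347.0, 190.0])]
bucket_1 [(0.97, [562.0, 275.0, 77.0], [374.0, 178.0]), (0.75, [587.0, 162.0, 73.0], [349.0, 197.0]), (0.6, [468.0, 132.0, 71.0], [323.0, 177.0]), (0.55, [439.0, 255.0, 75.0], [349.0, 156.0])]
bucket_2 [(0.97, [562.0, 275.0, 77.0], [374.0, 178.0]), (0.75, [587.0, 162.0, 73.0], [349.0, 197.0]), (0.6, [468.0, 132.0, 71.0], [323.0, 177.0]), (0.55, [439.0, 255.0, 75.0], [349.0, 156.0])]
bucket_3 [(0.97, [562.0, 275.0, 77.0], [374.0, 178.0]), (0.75, [587.0, 162.0, 73.0], [349.0, 197.0]), (0.6, [468.0, 132.0, 71.0], [323.0, 177.0]), (0.5
[... 1456 characters left out ...]
0, 76.0], [342.0, 261.0]), (0.76, [585.0, 156.0, 75.0], [304.0, 250.0]), (0.67, [565.0, 276.0, 73.0], [288.0, 279.0]), (0.59, [444.0, 253.0, 71.0], [331.0, 291.0])]
bucket_4 [(0.95, [467.0, 141.0, 76.0], [342.0, 261.0]), (0.76, [585.0, 156.0, 75.0], [304.0, 250.0]), (0.67, [565.0, 276.0, 73.0], [288.0, 279.0]), (0.59, [444.0, 253.0, 71.0], [331.0, 291.0])]
bottle [(0.6, [565.0, 279.0, 72.0], [287.0, 279.0])]
beaker [(0.62, [760.0, 192.0, 2.0], [252.0, 255.0])]
tipbox [(0.76, [422.0, 483.0, -2.0], [291.0, 382.0])]
wrist [ 282. -449.  372.] [-0.28 -0.12 -0.95]
adapter []
partner []
spare []
stand []
shelf []
rotor []
bucket_1 []
bucket_2 []
bucket_3 []
bucket_4 []
bottle []
beaker []
tipbox []
```

Run:
```python
import cv2,numpy as np
a=cv2.imread('pics/a.png')[120:320,120:420];b=cv2.imread('pics/b.png')[120:320,210:450]
cv2.imwrite('pics/c.png',cv2.resize(a,None,fx=2.6,fy=2.6,interpolation=3));cv2.imwrite('pics/d.png',cv2.resize(b,None,fx=3,fy=3,interpolation=3))
```

```text
(no output)
```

View pics/c.png

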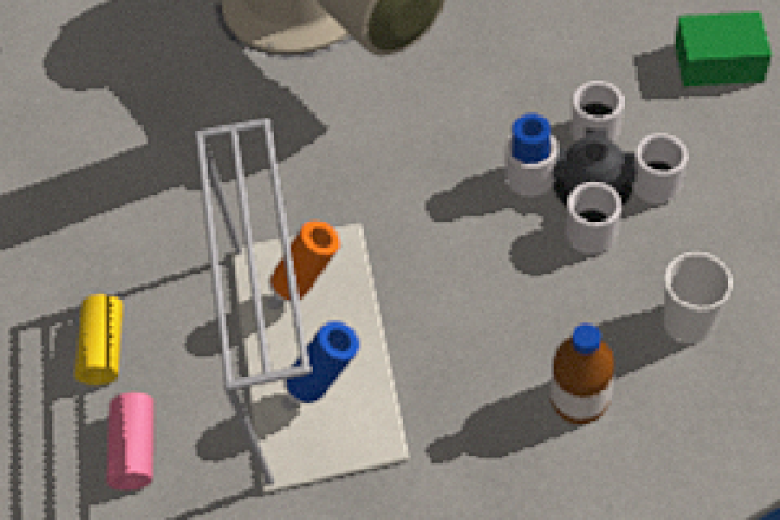

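View pics/d.png

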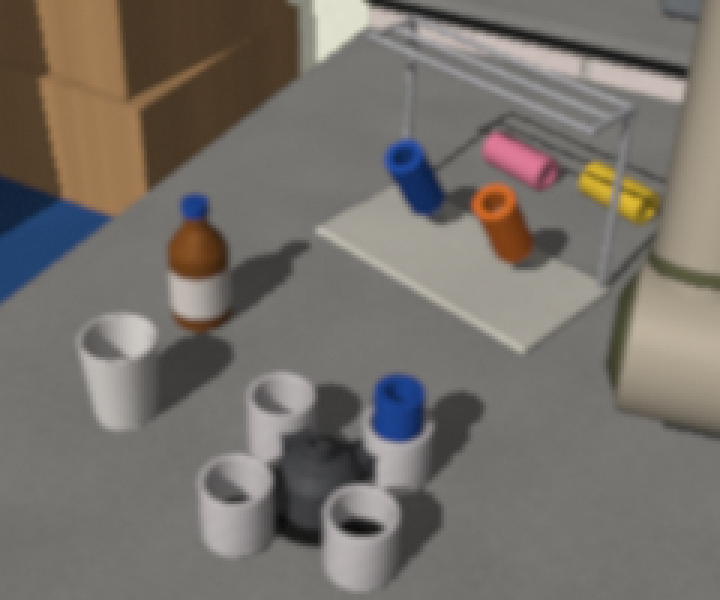

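The scene view shows the blue adapter at (245,258) on the far peg, with the orange one at (235,220). The pink one (170,285) and the yellow one (157,250) lie on the table and are not meant. In the rotor the loaded blue adapter is at (323,175), so its opposite bucket is at (374,178), world (563,276). The enlarged crops confirm this: only the hung adapter is blue and leaning.

```bash
cat >> h.py <<'E'
def frame(a,yd):
    z=-np.array(a)/np.linalg.norm(a); y=np.array(yd,float); y-=z*(y@z); y/=np.linalg.norm(y)
    return np.column_stack([np.cross(y,z),y,z])
def plan(P,R,n=None):
    s=ctrl.sense(); p0=np.array(s['eef_pos']); R0=Rq(s['ee_rot'])
    rv=Rn.from_matrix(R0.T@R).as_rotvec(); d=np.array(P)-p0
    n=n or int(np.ceil(max(np.linalg.norm(d)/25/.98,np.degrees(np.linalg.norm(rv))/6/.98,1)))
    print('rows',n,'total mm',d.round(1),'deg',np.degrees(rv).round(1))
    w=np.degrees(rv)/6/n; Rc=R0.copy()
    # constant turn per row; list shift per row (shift in axes before the turn)
    for i in range(n):
        t=Rc.T@d/n/25; print(i,'dxyz',t.round(3),'w',w.round(3)); Rc=Rc@Rn.from_rotvec(rv/n).as_matrix()
E
python3 - <<'E'
from h import *
s=ctrl.sense(); print(s['time_s'],Rq(s['ee_rot']).round(3),s['eef_pos'],s['grip_width'])
c,_,_=cam('wrist'); print(np.array(c['tool_from_camera']).round(2),c['fx'])
sx=np.array([-.3,-.954,0]); a=-sx*.5+np.array([0,0,.866])
for sg in (1,-1):
    print(sg); R=frame(a,sg*np.array([.954,-.3,0])); print(R.round(2)); plan([450,-250,420],R)
E
```

```text
2.1 [[ 0.915  0.404 -0.   ]
 [ 0.404 -0.915  0.   ]
 [ 0.    -0.    -1.   ]] [ 212.04681059 -480.26765421  256.28259009] 0.9979607648755173
[[  -0.     -0.95   -0.3    76.61]
 [   1.     -0.     -0.     -0.14]
 [   0.     -0.3     0.95 -115.98]
 [   0.      0.      0.      1.  ]] 291.1901490835616
1
[[ 0.26  0.95 -0.15]
 [ 0.83 -0.3  -0.48]
 [-0.5  -0.   -0.87]]
rows 16 total mm [238.  230.3 163.7] deg [-12.8 -28.2 -47.6]
0 dxyz [ 0.777 -0.286 -0.409] w [-0.133 -0.293 -0.496]
1 dxyz [ 0.777 -0.24  -0.437] w [-0.133 -0.293 -0.496]
2 dxyz [ 0.775 -0.194 -0.464] w [-0.133 -0.293 -0.496]
3 dxyz [ 0.769 -0.147 -0.49 ] w [-0.133 -0.293 -0.496]
4 dxyz [ 0.76  -0.1   -0.515] w [-0.133 -0.293 -0.496]
5 dxyz [ 0.748 -0.054 -0.539] w [-0.133 -0.293 -0.496]
6 dxyz [ 0.732 -0.008 -0.562] w [-0.133 -0.293 -0.496]
7 dxyz [ 0.714  0.038 -0.584] w [-0.133 -0.293 -0.496]
8 dxyz [ 0.693  0.083 -0.605] w [-0.133 -0.293 -0.496]
9 dxyz [ 0.668  0.127 -0.625] w [-0.133 -0.293 -0.496]
10 dxyz [ 0.641  0.169 -0.643] w [-0.133 -0.293 -0.496]
11 dxyz [ 0.611  0.211 -0.659] w [-0.133 -0.293 -0.496]
12 dxyz [ 0.
[... 917 characters left out ...]
37] w [-0.248  0.112  0.925]
11 dxyz [ 0.161 -0.516 -0.348] w [-0.248  0.112  0.925]
12 dxyz [ 0.115 -0.52  -0.36 ] w [-0.248  0.112  0.925]
13 dxyz [ 0.069 -0.519 -0.372] w [-0.248  0.112  0.925]
14 dxyz [ 0.023 -0.514 -0.385] w [-0.248  0.112  0.925]
15 dxyz [-0.022 -0.504 -0.398] w [-0.248  0.112  0.925]
16 dxyz [-0.065 -0.489 -0.412] w [-0.248  0.112  0.925]
17 dxyz [-0.107 -0.47  -0.425] w [-0.248  0.112  0.925]
18 dxyz [-0.146 -0.446 -0.439] w [-0.248  0.112  0.925]
19 dxyz [-0.183 -0.419 -0.452] w [-0.248  0.112  0.925]
20 dxyz [-0.216 -0.387 -0.465] w [-0.248  0.112  0.925]
21 dxyz [-0.247 -0.353 -0.477] w [-0.248  0.112  0.925]
22 dxyz [-0.273 -0.315 -0.489] w [-0.248  0.112  0.925]
```

step_arm(increments=[{"dx": 0.78, "dy": -0.28, "dz": -0.6, "wx": -0.13, "wy": -0.3, "wz": -0.5}, {"dx": 0.78, "dy": -0.24, "dz": -0.6, "wx": -0.13, "wy": -0.3, "wz": -0.5}, {"dx": 0.78, "dy": -0.2, "dz": -0.6, "wx": -0.13, "wy": -0.3, "wz": -0.5}, {"dx": 0.77, "dy": -0.15, "dz": -0.6, "wx": -0.13, "wy": -0.3, "wz": -0.5}, {"dx": 0.76, "dy": -0.1, "dz": -0.6, "wx": -0.13, "wy": -0.3, "wz": -0.5}], fingers=85, squeeze=40)

```text
time_s: 2.65
eef_pos: [287.8, -406.7, 325.1]
ee_rot: [0.05, 0.939, 0.332, -0.07]
force: [1.1, 0.0, 0.2]
grip_width: 0.992
grip_force: 0.0
```

step_arm(increments=[{"dx": 0.75, "dy": -0.05, "dz": -0.6, "wx": -0.13, "wy": -0.3, "wz": -0.5}, {"dx": 0.73, "dy": 0, "dz": -0.6, "wx": -0.13, "wy": -0.3, "wz": -0.5}, {"dx": 0.71, "dy": 0.04, "dz": -0.6, "wx": -0.13, "wy": -0.3, "wz": -0.5}, {"dx": 0.69, "dy": 0.08, "dz": -0.6, "wx": -0.13, "wy": -0.3, "wz": -0.5}, {"dx": 0.67, "dy": 0.13, "dz": -0.6, "wx": -0.13, "wy": -0.3, "wz": -0.5}])

```text
time_s: 3.15
eef_pos: [362.6, -334.5, 377.8]
ee_rot: [0.098, 0.877, 0.449, -0.138]
force: [0.4, -0.2, 0.4]
grip_width: 0.992
grip_force: 0.0
```

step_arm(increments=[{"dx": 0.64, "dy": 0.17, "dz": -0.6, "wx": -0.13, "wy": -0.3, "wz": -0.5}, {"dx": 0.61, "dy": 0.21, "dz": -0.6, "wx": -0.13, "wy": -0.3, "wz": -0.5}, {"dx": 0.58, "dy": 0.25, "dz": -0.6, "wx": -0.13, "wy": -0.3, "wz": -0.5}, {"dx": 0.54, "dy": 0.3, "dz": -0.6, "wx": -0.13, "wy": -0.3, "wz": -0.5}, {"dx": 0.5, "dy": 0.33, "dz": -0.6, "wx": -0.13, "wy": -0.3, "wz": -0.5}])

```text
time_s: 3.65
eef_pos: [435.8, -265.8, 419.8]
ee_rot: [0.144, 0.794, 0.555, -0.202]
force: [0.4, -0.2, -0.8]
grip_width: 0.998
grip_force: 0.0
```

Run:
```python
from h import *
sx=np.array([-.3,-.954,0]); a=-sx*.5+np.array([0,0,.866])
R=frame(a,np.array([.954,-.3,0])); print(ctrl.sense()['eef_pos'],ctrl.sense()['force']);plan([628,-262,57]+a*235,R)
```

```text
[ 435.78358357 -265.81718006  419.75999891] [ 0.38652554 -0.15147354 -0.77079947]
rows 13 total mm [ 227.5  115.9 -159.2] deg [-1.1 -1.3 -2.3]
0 dxyz [0.74  0.534 0.155] w [-0.014 -0.016 -0.03 ]
1 dxyz [0.739 0.536 0.155] w [-0.014 -0.016 -0.03 ]
2 dxyz [0.737 0.538 0.154] w [-0.014 -0.016 -0.03 ]
3 dxyz [0.736 0.54  0.154] w [-0.014 -0.016 -0.03 ]
4 dxyz [0.735 0.542 0.153] w [-0.014 -0.016 -0.03 ]
5 dxyz [0.733 0.544 0.153] w [-0.014 -0.016 -0.03 ]
6 dxyz [0.732 0.546 0.152] w [-0.014 -0.016 -0.03 ]
7 dxyz [0.73  0.548 0.152] w [-0.014 -0.016 -0.03 ]
8 dxyz [0.729 0.55  0.151] w [-0.014 -0.016 -0.03 ]
9 dxyz [0.727 0.553 0.151] w [-0.014 -0.016 -0.03 ]
10 dxyz [0.726 0.555 0.15 ] w [-0.014 -0.016 -0.03 ]
11 dxyz [0.724 0.557 0.15 ] w [-0.014 -0.016 -0.03 ]
12 dxyz [0.723 0.559 0.15 ] w [-0.014 -0.016 -0.03 ]
```

step_arm(increments=[{"dx": 0.74, "dy": 0.54, "dz": 0.15, "wz": -0.2}, {"dx": 0.74, "dy": 0.54, "dz": 0.15, "wz": -0.2}, {"dx": 0.74, "dy": 0.54, "dz": 0.15}, {"dx": 0.74, "dy": 0.54, "dz": 0.15}, {"dx": 0.74, "dy": 0.54, "dz": 0.15}])

```text
invalid input at $.increments[0]: expected keys dx, dy, dz, wx, wy, wz
```

step_arm(increments=[{"dx": 0.73, "dy": 0.55, "dz": 0.15, "wy": -0.2}, {"dx": 0.73, "dy": 0.55, "dz": 0.15, "wx": -0.1}, {"dx": 0.73, "dy": 0.55, "dz": 0.15}, {"dx": 0.73, "dy": 0.55, "dz": 0.15}, {"dx": 0.73, "dy": 0.55, "dz": 0.15}])

```text
invalid input at $.increments[0]: expected keys dx, dy, dz, wx, wy, wz
```

```bash
cat > look.py <<'E'
from h import *
import sys
c,Rw,o=cam('wrist'); s=ctrl.sense(); print(s['time_s'],s['eef_pos'],s['force'])
cv2.imwrite('pics/%s.png'%sys.argv[1],c['frame'])
for l in sys.argv[2:]:
    for x in eyes.landmark_of('wrist',l)[:4]:
        X=Rw@np.array(x['point'])+o; print(l,round(x['p'],2),X.round(1),proj(c,Rw,o,X).round())
E
python3 look.py w1 adapter spare stand shelf
```

```text
3.7 [ 437.36749008 -264.11777026  420.58733884] [0.76642543 2.65802556 1.32988777]
adapter 0.9 [ 473.6 -472.1   20. ] [378. 134.]
adapter 0.77 [ 529.2 -442.2   19.5] [405. 111.]
```

View pics/w1.png

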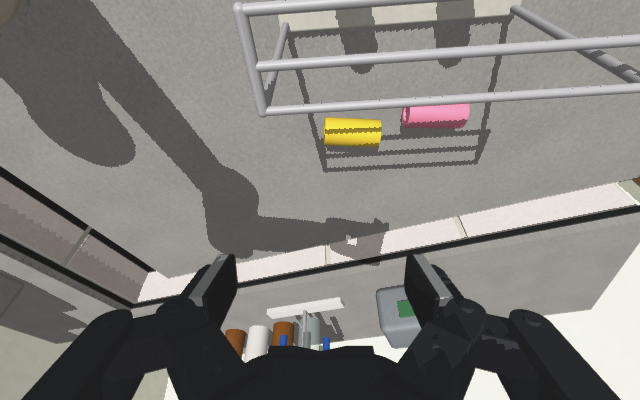

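The move was refused because every key is needed. The wrist view shows the shelf rods at the top, with the yellow one at (352,132) and the pink one at (437,115) below them. I'll repeat the move.

step_arm(increments=[{"dx": 0.74, "dy": 0.54, "dz": 0.15, "wx": 0, "wy": 0, "wz": -0.2}, {"dx": 0.74, "dy": 0.54, "dz": 0.15, "wx": 0, "wy": 0, "wz": -0.2}, {"dx": 0.74, "dy": 0.54, "dz": 0.15, "wx": 0, "wy": 0, "wz": 0}, {"dx": 0.74, "dy": 0.54, "dz": 0.15, "wx": 0, "wy": 0, "wz": 0}, {"dx": 0.74, "dy": 0.54, "dz": 0.15, "wx": 0, "wy": 0, "wz": 0}])

```text
time_s: 4.4
eef_pos: [521.7, -220.1, 357.0]
ee_rot: [0.138, 0.783, 0.57, -0.205]
force: [0.2, 1.0, -0.3]
grip_width: 0.993
grip_force: 0.0
```

step_arm(increments=[{"dx": 0.73, "dy": 0.55, "dz": 0.15, "wx": 0, "wy": -0.2, "wz": 0}, {"dx": 0.73, "dy": 0.55, "dz": 0.15, "wx": -0.1, "wy": 0, "wz": 0}, {"dx": 0.73, "dy": 0.55, "dz": 0.15, "wx": 0, "wy": 0, "wz": 0}, {"dx": 0.73, "dy": 0.55, "dz": 0.15, "wx": 0, "wy": 0, "wz": 0}, {"dx": 0.73, "dy": 0.55, "dz": 0.15, "wx": 0, "wy": 0, "wz": 0}])

```text
time_s: 4.9
eef_pos: [608.0, -174.5, 294.9]
ee_rot: [0.148, 0.781, 0.57, -0.21]
force: [-0.7, 0.3, 0.4]
grip_width: 0.995
grip_force: 0.0
```

```bash
python3 look.py w2 adapter spare stand shelf
```

```text
4.95 [ 609.30187348 -173.05170727  291.8141053 ] [ 1.01090232  1.04976305 -3.10494384]
adapter 0.79 [ 528.  -446.    18.2] [326. 216.]
adapter 0.67 [ 473.  -470.7   25.2] [303. 233.]
adapter 0.65 [ 623.5 -255.8   53.6] [356. 128.]
spare 0.91 [ 492.3 -220.7   51.9] [245. 131.]
stand 0.76 [ 560.1 -225.9   -5.2] [300.  96.]
shelf 0.61 [ 561.4 -225.5  250.2] [282. 269.]
shelf 0.52 [ 5.606e+02 -2.235e+02  3.000e-01] [300.  97.]
```

View pics/w2.png

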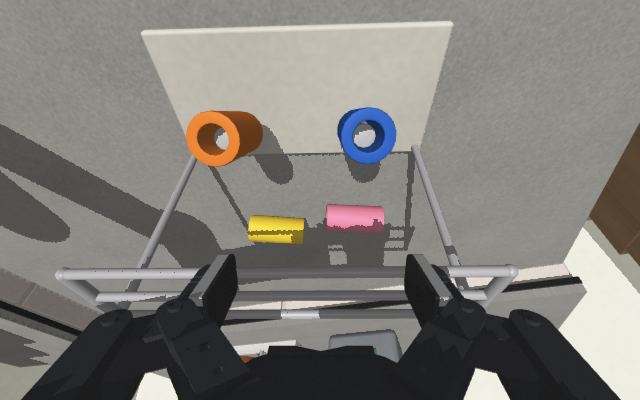

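The wrist view shows the blue adapter's top ring at (367,135), the orange one at (215,137), and the shelf's front rod below at row 272. The axis needs measuring more exactly, so I'll fit the cylinder's outline in all three views.

```bash
cat > fit.py <<'E'
from h import *
from scipy.optimize import minimize
def mask_blue(f):
    h=cv2.cvtColor(f,cv2.COLOR_BGR2HSV); return cv2.inRange(h,(100,130,40),(125,255,255))
def sil(c,Rw,o,b,a,S=4):
    e=np.cross(a,[1,0,0]);e/=np.linalg.norm(e);f=np.cross(a,e);th=np.linspace(0,2*np.pi,60)
    P=np.vstack([b+h*a+25*(np.outer(np.cos(th),e)+np.outer(np.sin(th),f)) for h in (0,100)])
    q=((P-o)@Rw); q=np.c_[c['fx']*q[:,0]/q[:,2]+c['cx'],c['fy']*q[:,1]/q[:,2]+c['cy']]
    return q
def fit(views,b0,a0):
    data=[]
    for n in views:
        c,Rw,o=cam(n); q=sil(c,Rw,o,np.array(b0),np.array(a0)); lo=(q.min(0)-12).astype(int);hi=(q.max(0)+12).astype(int)
        lo=np.maximum(lo,0); m=mask_blue(c['frame'])[lo[1]:hi[1],lo[0]:hi[0]]
        n_,lab,st,_=cv2.connectedComponentsWithStats(m); k=1+np.argmax(st[1:,4]); m=(lab==k).astype(np.uint8)*255
        cs,_=cv2.findContours(m,cv2.RETR_EXTERNAL,cv2.CHAIN_APPROX_NONE); m=cv2.drawContours(m*0,[cv2.convexHull(np.vstack(cs))],-1,255,-1)
        data.append((n,c,Rw,o,lo,cv2.resize(m,None,fx=4,fy=4,interpolation=1)>127))
    def cost(p,full=False):
        b=p[:3]; a=np.array([p[3]/100,p[4]/100,0]); a[2]=np.sqrt(1-a@a); r=[]
        for n,c,Rw,o,lo,m in data:
            q=(sil(c,Rw,o,b,a)-lo+.5)*4-.5; im=np.zeros(m.shape,np.uint8)
            cv2.fillConvexPoly(im,cv2.convexHull((q*16).round().astype(np.int32)),255,shift=4)
            i=im>0; r.append((i^m).sum()/(i|m).sum())
        return r if full else sum(r)
    x0=np.r_[b0,100*np.array(a0)[:2]]
    sx=np.vstack([x0]+[x0+d for d in np.diag([8,8,8,6,6.])])
    for _ in range(2):
        R=minimize(cost,x0,method='Nelder-Mead',options=dict(initial_simplex=sx,maxiter=600,xatol=.05,fatol=1e-4)); x0=R.x
        sx=np.vstack([x0]+[x0-d for d in np.diag([4,4,4,3,3.])])
    a=np.array([R.x[3]/100,R.x[4]/100,0]);a[2]=np.sqrt(1-a@a)
    return R.x[:3],a,cost(R.x,True)
if __name__=='__main__':
    for v in (['wrist','side','scene'],['wrist','side']):
        b,a,r=fit(v,[626,-260,57],[.15,.477,.866]); print(v,b.round(1),a.round(3),'lean',np.degrees(np.arccos(a[2])).round(1),'az',np.degrees(np.arctan2(a[1],a[0])).round(1),np.round(r,3))
    plan(b+a*(80+6+60),frame(a,[a[1],-a[0],0]))
E
python3 fit.py
```

```text
['wrist', 'side', 'scene'] [ 626.2 -259.4   54.7] [0.111 0.499 0.859] lean 30.8 az 77.4 [0.041 0.168 0.127]
['wrist', 'side'] [ 625.7 -260.8   57.4] [0.118 0.526 0.842] lean 32.7 az 77.3 [0.054 0.154]
rows 5 total mm [  35.3   -9.8 -116.1] deg [-3.  -2.8 -4.2]
0 dxyz [0.471 0.299 0.798] w [-0.099 -0.094 -0.139]
1 dxyz [0.474 0.298 0.797] w [-0.099 -0.094 -0.139]
2 dxyz [0.478 0.296 0.795] w [-0.099 -0.094 -0.139]
3 dxyz [0.481 0.295 0.793] w [-0.099 -0.094 -0.139]
4 dxyz [0.485 0.294 0.792] w [-0.099 -0.094 -0.139]
```

Run:
```python
from h import *
a=np.array([.133,.497,.857]);a/=np.linalg.norm(a); plan(np.array([637.4,-209,141])+a*56,frame(a,[a[1],-a[0],0]))
```

```text
rows 5 total mm [  37.2   -7.  -107.4] deg [-1.7 -1.2 -2.2]
0 dxyz [0.459 0.306 0.725] w [-0.058 -0.038 -0.074]
1 dxyz [0.459 0.306 0.725] w [-0.058 -0.038 -0.074]
2 dxyz [0.46  0.305 0.725] w [-0.058 -0.038 -0.074]
3 dxyz [0.46  0.304 0.725] w [-0.058 -0.038 -0.074]
4 dxyz [0.461 0.303 0.725] w [-0.058 -0.038 -0.074]
```

step_arm(increments=[{"dx": 0.46, "dy": 0.3, "dz": 0.72, "wx": -0.06, "wy": -0.04, "wz": -0.07}, {"dx": 0.46, "dy": 0.3, "dz": 0.72, "wx": -0.06, "wy": -0.04, "wz": -0.07}, {"dx": 0.46, "dy": 0.3, "dz": 0.72, "wx": -0.06, "wy": -0.04, "wz": -0.07}, {"dx": 0.46, "dy": 0.3, "dz": 0.72, "wx": -0.06, "wy": -0.04, "wz": -0.07}, {"dx": 0.46, "dy": 0.3, "dz": 0.72, "wx": -0.06, "wy": -0.04, "wz": -0.07}])

```text
time_s: 5.9
eef_pos: [644.8, -180.5, 188.4]
ee_rot: [0.164, 0.765, 0.586, -0.212]
force: [0.7, 0.4, 0.5]
grip_width: 0.993
grip_force: 0.0
```

Run:
```python
from h import *
from fit import *
ctrl.sense()
c,Rw,o=cam('wrist'); cv2.imwrite('pics/w3.png',c['frame']); s=ctrl.sense(); T=np.array(s['eef_pos']); R=Rq(s['ee_rot']); print(s['time_s'],T)
f=c['frame'].copy()
for v in (['wrist'],['wrist','scene']):
    b,a,r=fit(v,[626,-259.5,55.5],[.133,.497,.857]); t=b+100*a
    print(v,b.round(1),a.round(3),'top',t.round(1),'lean',np.degrees(np.arccos(a[2])).round(1),'az',np.degrees(np.arctan2(a[1],a[0])).round(1),np.round(r,3))
    print('top in tool',(R.T@(t-T)).round(1),'axis in tool',(R.T@a).round(3))
    cv2.polylines(f,[cv2.convexHull(sil(c,Rw,o,b,a).round().astype(np.int32))],True,(0,255,0) if len(v)==1 else (0,0,255),1)
for k in (30,60): # tool axis ahead
    cv2.circle(f,tuple(proj(c,Rw,o,T+R[:,2]*k).round().astype(int).tolist()),3,(0,255,255),-1)
cv2.imwrite('pics/w3o.png',f)
```

```text
5.95 [ 644.31823737 -180.22641501  183.9912601 ]
['wrist'] [ 623.4 -263.3   50.5] [0.145 0.498 0.855] top [ 638.  -213.6  136. ] lean 31.2 az 73.7 [0.013]
top in tool [-4.3  2.7 58.6] axis in tool [ 0.004  0.008 -1.   ]
['wrist', 'scene'] [ 623.7 -261.1   50.9] [0.147 0.489 0.86 ] top [ 638.4 -212.2  136.9] lean 30.7 az 73.3 [0.023 0.092]
top in tool [-3.5  2.7 57.1] axis in tool [-0.006  0.012 -1.   ]
```

View pics/w3o.png

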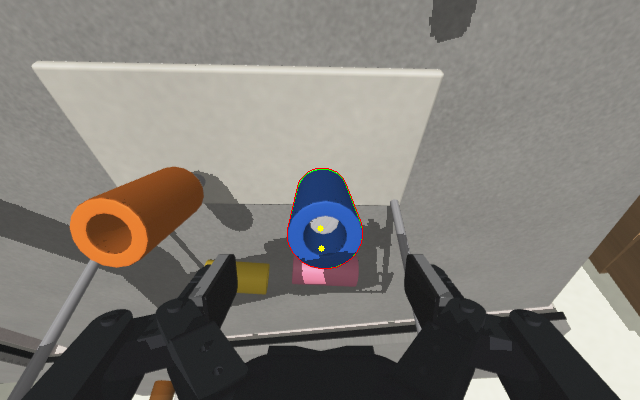

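step_arm(increments=[{"dx": -0.16, "dy": 0.11, "dz": 0.4, "wx": 0, "wy": 0, "wz": 0}, {"dx": 0, "dy": 0, "dz": 0.6, "wx": 0, "wy": 0, "wz": 0}, {"dx": 0, "dy": 0, "dz": 0.6, "wx": 0, "wy": 0, "wz": 0}, {"dx": 0, "dy": 0, "dz": 0.6, "wx": 0, "wy": 0, "wz": 0}, {"dx": 0, "dy": 0, "dz": 0.6, "wx": 0, "wy": 0, "wz": 0}])

```text
time_s: 6.6
eef_pos: [636.7, -219.9, 129.5]
ee_rot: [0.163, 0.765, 0.586, -0.212]
force: [0.3, 0.6, 0.1]
grip_width: 0.992
grip_force: 0.0
```

step_arm(increments=[{"dx": 0, "dy": 0, "dz": 0, "wx": 0, "wy": 0, "wz": 0}])

```text
time_s: 6.7
eef_pos: [635.9, -220.1, 128.3]
ee_rot: [0.161, 0.765, 0.586, -0.213]
force: [0.3, 0.7, -0.1]
grip_width: 0.998
grip_force: 0.0
```

Run:
```python
from h import *
from fit import *
c,Rw,o=cam('wrist'); s=ctrl.sense(); T=np.array(s['eef_pos']); R=Rq(s['ee_rot']); print(s['time_s'],T,s['force'])
f=c['frame'].copy(); b=np.array([623.5,-262.5,50.7]);a=np.array([.145,.495,.857])
print('exp top in tool',(R.T@(b+100*a-T)).round(1))
cv2.polylines(f,[cv2.convexHull(sil(c,Rw,o,b,a).round().astype(np.int32))],True,(0,255,0),1)
cv2.imwrite('pics/w4.png',f)
```

```text
6.75 [ 636.58532705 -219.64900394  129.75816088] [ 0.13610524 -0.48933566 -0.15012428]
exp top in tool [ 2.4 -0.4 -9.2]
```

View pics/w4.png

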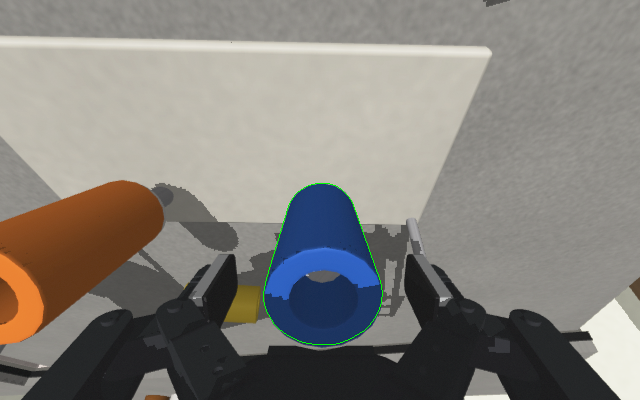

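The outline fits well. I'm moving in 4 mm further and closing.

step_arm(increments=[{"dx": 0.06, "dy": 0, "dz": 0.16, "wx": 0, "wy": 0, "wz": 0}, {"dx": 0, "dy": 0, "dz": 0, "wx": 0, "wy": 0, "wz": 0}])

```text
time_s: 6.95
eef_pos: [637.1, -219.7, 126.7]
ee_rot: [0.163, 0.765, 0.586, -0.212]
force: [-0.2, 0.2, 1.3]
grip_width: 0.995
grip_force: 0.0
```

step_arm(increments=[{"dx": 0, "dy": 0, "dz": 0, "wx": 0, "wy": 0, "wz": 0}, {"dx": 0, "dy": 0, "dz": 0, "wx": 0, "wy": 0, "wz": 0}, {"dx": 0, "dy": 0, "dz": 0, "wx": 0, "wy": 0, "wz": 0}, {"dx": 0, "dy": 0, "dz": 0, "wx": 0, "wy": 0, "wz": 0}, {"dx": 0, "dy": 0, "dz": 0, "wx": 0, "wy": 0, "wz": 0}], fingers=0, squeeze=45)

```text
time_s: 7.45
eef_pos: [637.1, -219.7, 127.4]
ee_rot: [0.164, 0.765, 0.586, -0.212]
force: [-1.3, 4.1, 6.2]
grip_width: 0.584
grip_force: 47.0
```

step_arm(increments=[{"dx": 0, "dy": 0, "dz": 0, "wx": 0, "wy": 0, "wz": 0}, {"dx": 0, "dy": 0, "dz": 0, "wx": 0, "wy": 0, "wz": 0}, {"dx": 0, "dy": 0, "dz": 0, "wx": 0, "wy": 0, "wz": 0}])

```text
time_s: 7.75
eef_pos: [637.1, -219.7, 127.4]
ee_rot: [0.164, 0.765, 0.586, -0.212]
force: [-2.0, 3.6, 5.8]
grip_width: 0.583
grip_force: 47.0
```

step_arm(increments=[{"dx": 0, "dy": 0, "dz": -0.3, "wx": 0, "wy": 0, "wz": 0}, {"dx": 0, "dy": 0, "dz": -0.4, "wx": 0, "wy": 0, "wz": 0}, {"dx": 0, "dy": 0, "dz": -0.5, "wx": 0, "wy": 0, "wz": 0}])

```text
time_s: 8.05
eef_pos: [640.8, -204.9, 152.8]
ee_rot: [0.163, 0.765, 0.586, -0.212]
force: [-0.9, -2.6, -1.6]
grip_width: 0.586
grip_force: 47.1
```

step_arm(increments=[{"dx": 0, "dy": 0, "dz": -0.5, "wx": 0, "wy": 0, "wz": 0}, {"dx": 0, "dy": 0, "dz": -0.5, "wx": 0, "wy": 0, "wz": 0}, {"dx": 0, "dy": 0, "dz": -0.5, "wx": 0, "wy": 0, "wz": 0}])

```text
time_s: 8.35
eef_pos: [646.1, -185.7, 185.8]
ee_rot: [0.164, 0.765, 0.586, -0.212]
force: [0.4, 0.1, -1.2]
grip_width: 0.582
grip_force: 47.3
```

step_arm(increments=[{"dx": 0, "dy": 0, "dz": -0.5, "wx": 0, "wy": 0, "wz": 0}, {"dx": 0, "dy": 0, "dz": -0.6, "wx": 0, "wy": 0, "wz": 0}, {"dx": 0, "dy": 0, "dz": -0.6, "wx": 0, "wy": 0, "wz": 0}, {"dx": 0, "dy": 0, "dz": -0.6, "wx": 0, "wy": 0, "wz": 0}])

```text
time_s: 8.75
eef_pos: [653.8, -156.5, 234.8]
ee_rot: [0.163, 0.765, 0.587, -0.211]
force: [0.3, 0.5, -1.8]
grip_width: 0.584
grip_force: 47.2
```

Free: the pull force is now just the weight, about 1.8 N. Next I carry it over the rotor.

Run:
```python
from h import *
print(ctrl.sense()['joints'])
plan([564,276,310],frame([0,0,1],[.82,-.57,0]),20)
```

```text
[-0.23165668  0.71788743  1.00713061 -0.544609    1.45279786  0.1059244 ]
rows 20 total mm [-89.8 432.5  75.2] deg [ 5.4 30.6 19.3]
0 dxyz [ 0.599 -0.397 -0.536] w [0.045 0.255 0.161]
1 dxyz [ 0.606 -0.409 -0.517] w [0.045 0.255 0.161]
2 dxyz [ 0.613 -0.422 -0.499] w [0.045 0.255 0.161]
3 dxyz [ 0.619 -0.435 -0.481] w [0.045 0.255 0.161]
4 dxyz [ 0.624 -0.448 -0.462] w [0.045 0.255 0.161]
5 dxyz [ 0.628 -0.46  -0.443] w [0.045 0.255 0.161]
6 dxyz [ 0.632 -0.473 -0.424] w [0.045 0.255 0.161]
7 dxyz [ 0.635 -0.486 -0.405] w [0.045 0.255 0.161]
8 dxyz [ 0.637 -0.498 -0.385] w [0.045 0.255 0.161]
9 dxyz [ 0.639 -0.511 -0.366] w [0.045 0.255 0.161]
10 dxyz [ 0.64  -0.523 -0.346] w [0.045 0.255 0.161]
11 dxyz [ 0.64  -0.536 -0.327] w [0.045 0.255 0.161]
12 dxyz [ 0.639 -0.548 -0.307] w [0.045 0.255 0.161]
13 dxyz [ 0.638 -0.56  -0.287] w [0.045 0.255 0.161]
14 dxyz [ 0.636 -0.572 -0.268] w [0.045 0.255 0.161]
15 dxyz [ 0.633 -0.584 -0.248] w [0.045 0.255 0.161]
16 dxyz [ 0.629 -0.596 -0.228] w [0.045 0.255 0.161]
17 dxyz [ 0.625 -0.607 -0.209] w [0.045 0.255 0.161]
18 dxyz [ 0.62  -0.619 -0.189] w [0.045 0.255 0.161]
19 dxyz [ 0.614 -0.63  -0.17 ] w [0.045 0.255 0.161]
```

step_arm(increments=[{"dx": 0.6, "dy": -0.4, "dz": -0.54, "wx": 0.05, "wy": 0.25, "wz": 0.16}, {"dx": 0.61, "dy": -0.41, "dz": -0.52, "wx": 0.05, "wy": 0.25, "wz": 0.16}, {"dx": 0.61, "dy": -0.42, "dz": -0.5, "wx": 0.05, "wy": 0.25, "wz": 0.16}, {"dx": 0.62, "dy": -0.44, "dz": -0.48, "wx": 0.05, "wy": 0.25, "wz": 0.16}, {"dx": 0.62, "dy": -0.45, "dz": -0.46, "wx": 0.05, "wy": 0.25, "wz": 0.16}])

```text
time_s: 9.25
eef_pos: [630.9, -47.7, 253.3]
ee_rot: [0.123, 0.803, 0.561, -0.161]
force: [0.8, 0.7, -2.6]
grip_width: 0.583
grip_force: 47.2
```

step_arm(increments=[{"dx": 0.63, "dy": -0.46, "dz": -0.44, "wx": 0.05, "wy": 0.25, "wz": 0.16}, {"dx": 0.63, "dy": -0.47, "dz": -0.42, "wx": 0.05, "wy": 0.25, "wz": 0.16}, {"dx": 0.63, "dy": -0.49, "dz": -0.4, "wx": 0.05, "wy": 0.25, "wz": 0.16}, {"dx": 0.64, "dy": -0.5, "dz": -0.38, "wx": 0.05, "wy": 0.25, "wz": 0.16}, {"dx": 0.64, "dy": -0.51, "dz": -0.36, "wx": 0.05, "wy": 0.25, "wz": 0.16}])

```text
time_s: 9.75
eef_pos: [608.4, 60.3, 271.3]
ee_rot: [0.082, 0.836, 0.531, -0.11]
force: [0.2, -0.3, -1.0]
grip_width: 0.586
grip_force: 47.2
```

step_arm(increments=[{"dx": 0.64, "dy": -0.52, "dz": -0.35, "wx": 0.05, "wy": 0.25, "wz": 0.16}, {"dx": 0.64, "dy": -0.54, "dz": -0.33, "wx": 0.05, "wy": 0.25, "wz": 0.16}, {"dx": 0.64, "dy": -0.55, "dz": -0.31, "wx": 0.05, "wy": 0.25, "wz": 0.16}, {"dx": 0.64, "dy": -0.56, "dz": -0.29, "wx": 0.05, "wy": 0.25, "wz": 0.16}, {"dx": 0.64, "dy": -0.57, "dz": -0.27, "wx": 0.05, "wy": 0.25, "wz": 0.16}])

```text
time_s: 10.25
eef_pos: [586.2, 168.8, 290.1]
ee_rot: [0.041, 0.864, 0.499, -0.059]
force: [0.2, 0.4, -2.4]
grip_width: 0.584
grip_force: 47.2
```

step_arm(increments=[{"dx": 0.63, "dy": -0.58, "dz": -0.25, "wx": 0.05, "wy": 0.25, "wz": 0.16}, {"dx": 0.63, "dy": -0.6, "dz": -0.23, "wx": 0.05, "wy": 0.25, "wz": 0.16}, {"dx": 0.63, "dy": -0.61, "dz": -0.21, "wx": 0.05, "wy": 0.25, "wz": 0.16}, {"dx": 0.62, "dy": -0.62, "dz": -0.19, "wx": 0.05, "wy": 0.25, "wz": 0.16}, {"dx": 0.62, "dy": -0.63, "dz": -0.17, "wx": 0.05, "wy": 0.25, "wz": 0.16}])

```text
time_s: 10.75
eef_pos: [564.1, 277.3, 308.6]
ee_rot: [-0.001, 0.886, 0.463, -0.007]
force: [-0.6, 0.2, -1.4]
grip_width: 0.581
grip_force: 47.2
```

```bash
python3 look.py w5 bucket_1 rotor partner
python3 - <<'E'
from h import *
s=ctrl.sense();print(Rq(s['ee_rot']).round(3),s['force'],s['grip_force'])
for n in ('scene','side'):
    c,Rw,o=cam(n)
    for l in ('bucket_1','rotor','adapter'):
        for x in eyes.landmark_of(n,l)[:4]: print(n,l,round(x['p'],2),(Rw@np.array(x['point'])+o).round(1))
E
```

```text
10.8 [563.2175839  279.98971666 309.43149809] [-0.55208962  2.04350241 -0.94178288]
bucket_1 0.8 [560.5 277.9  68.3] [320. 173.]
bucket_1 0.76 [582.6 159.9  67.7] [384. 235.]
bucket_1 0.61 [444.1 250.9  69.5] [260. 238.]
bucket_1 0.52 [585.6 160.5  11.1] [378. 218.]
partner 0.29 [441.8 257.8   9.4] [264. 218.]
[[ 0.571  0.821 -0.014]
 [ 0.821 -0.571 -0.007]
 [-0.014 -0.007 -1.   ]] [ 0.3424464 -0.7567834 -2.5009947] 47.24743992090225
scene bucket_1 0.93 [464.5 131.4  70.1]
scene bucket_1 0.76 [589.2 161.5  71.7]
scene bucket_1 0.59 [561.1 278.8  77.4]
scene bucket_1 0.57 [441.8 255.8  71.2]
scene rotor 0.66 [511.4 209.   -5.1]
scene adapter 0.86 [ 480.  -468.4   24.3]
scene adapter 0.72 [565.6 273.9 222.1]
scene adapter 0.63 [ 532.6 -445.5   21. ]
side bucket_1 0.97 [564.1 277.7  73.1]
side bucket_1 0.89 [440.8 254.   70.2]
side bucket_1 0.57 [587.2 156.3  75.1]
side bucket_1 0.54 [ 7.767e+02  2.390e+01 -1.000e-01]
side rotor 0.81 [513.3 204.9   3.8]
side rotor 0.37 [587.2 155.8  76.6]
side rotor 0.21 [ 494.6 -219.8   53.3]
side adapter 0.65 [ 477.7 -466.7   30.6]
side adapter 0.6 [565.  278.8 227.8]
side adapter 0.59 [ 531.1 -447.1   24.3]
```

View pics/w5.png

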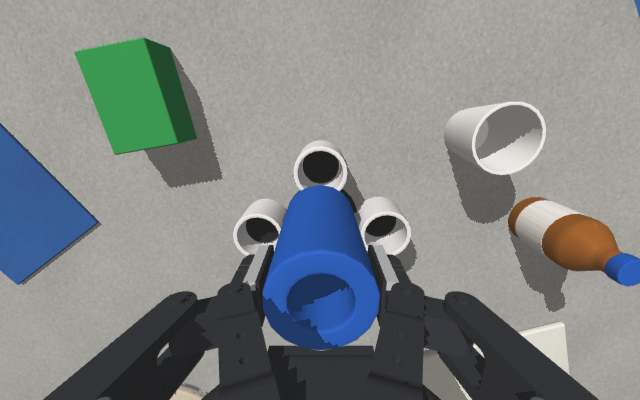

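The wrist view shows the adapter held centrally with its ring at (321,302). The target bucket's mouth is at (320,168) beyond it, with the side buckets at (262,228) and (384,226). Next I fit the rotor from the rims and landmarks, and the held adapter from its outline.

```bash
cat > rot.py <<'E'
from h import *
from fit import *
from scipy.ndimage import map_coordinates
def rimfit(c,Rw,o,p0,use,span=8):
    g=cv2.cvtColor(c['frame'],cv2.COLOR_BGR2GRAY).astype(float); th=np.linspace(0,2*np.pi,120,endpoint=False)
    ok=cv2.dilate(mask_blue(c['frame']),np.ones((7,7)))==0
    def val(p):
        ang=p[2]; tot=0;n=0
        for k in use:
            d=np.array([np.cos(ang+k*np.pi/2),np.sin(ang+k*np.pi/2)]); ctr=np.array(p[:2])+85*d
            def smp(r):
                P=np.c_[ctr[0]+r*np.cos(th),ctr[1]+r*np.sin(th),np.full(120,72.)]; q=(P-o)@Rw
                u=c['fx']*q[:,0]/q[:,2]+c['cx'];v=c['fy']*q[:,1]/q[:,2]+c['cy']; return u,v
            u,v=smp(34); m=ok[v.round().astype(int).clip(0,399),u.round().astype(int).clip(0,639)]&(v<290)
            I=[map_coordinates(g,[w[1],w[0]],order=1) for w in (smp(32),smp(33),smp(35),smp(36))]
            e=np.clip(I[0]+I[1]-I[2]-I[3],0,160); tot+=e[m].sum(); n+=m.sum()
        return -tot/n
    best=min(((val((p0[0]+x,p0[1]+y,p0[2]+w)),x,y,w) for x in np.arange(-span,span+.1,1) for y in np.arange(-span,span+.1,1) for w in np.arange(-.06,.061,.02)))
    r=minimize(val,[p0[0]+best[1],p0[1]+best[2],p0[2]+best[3]],method='Nelder-Mead',options=dict(initial_simplex=np.array(p0)*0+np.array([p0[0]+best[1],p0[1]+best[2],p0[2]+best[3]])+np.vstack([np.zeros(3),np.diag([1,1,.01])])))
    return r.x,r.fun
if __name__=='__main__':
    ang=np.arctan2(.833,.554); p0=[514.3,206.2,ang]
    for n,use in (('wrist',[0,1,3]),('wrist',[0]),('scene',[0,1,3]),('side',[0,1,3])):
        c,Rw,o=cam(n); p,f=rimfit(c,Rw,o,p0,use); print(n,use,p.round(3),round(f,1),'target',(p[:2]+85*np.array([np.cos(p[2]),np.sin(p[2])])).round(1))
    s=ctrl.sense();T=np.array(s['eef_pos']);R=Rq(s['ee_rot'])
    for v in (['wrist'],['wrist','side','scene']):
        b,a,r=fit(v,T+R@np.array([0,0,87.]),-R[:,2]); print(v,b.round(1),a.round(3),np.round(r,3),'in tool',(R.T@(b-T)).round(1),T.round(1))
E
python3 rot.py
```

```text
wrist [0, 1, 3] [513.247 207.831   0.984] -79.7 target [560.3 278.6]
wrist [0] [510.331 209.168   0.944] -107.2 target [560.2 278. ]
scene [0, 1, 3] [515.177 206.786   0.984] -89.6 target [562.2 277.6]
side [0, 1, 3] [516.021 207.086   0.987] -38.2 target [562.9 278. ]
['wrist'] [562.2 275.8 220. ] [0.022 0.002 1.   ] [0.011] in tool [-0.  -1.5 87.9] [564.7 275.6 307.9]
['wrist', 'side', 'scene'] [563.4 277.4 220.9] [ 0.015 -0.009  1.   ] [0.023 0.305 0.116] in tool [ 1.9 -1.5 86.9] [564.7 275.6 307.9]
```

step_arm(increments=[{"dx": 0, "dy": -0.08, "dz": 0, "wx": -0.12, "wy": 0.13, "wz": 0}, {"dx": 0, "dy": 0, "dz": 0.7, "wx": 0, "wy": 0, "wz": 0}, {"dx": 0, "dy": 0, "dz": 0.9, "wx": 0, "wy": 0, "wz": 0}, {"dx": 0, "dy": 0, "dz": 0.9, "wx": 0, "wy": 0, "wz": 0}, {"dx": 0, "dy": 0, "dz": 0.9, "wx": 0, "wy": 0, "wz": 0}])

```text
time_s: 12.25
eef_pos: [563.1, 276.7, 222.2]
ee_rot: [0.002, 0.887, 0.463, 0.002]
force: [0.1, -0.1, -0.3]
grip_width: 0.581
grip_force: 47.2
```

step_arm(increments=[{"dx": 0, "dy": 0, "dz": 0.9, "wx": 0, "wy": 0, "wz": 0}, {"dx": 0, "dy": 0, "dz": 0.5, "wx": 0, "wy": 0, "wz": 0}, {"dx": 0, "dy": 0, "dz": 0, "wx": 0, "wy": 0, "wz": 0}, {"dx": 0, "dy": 0, "dz": 0, "wx": 0, "wy": 0, "wz": 0}])

```text
time_s: 12.65
eef_pos: [563.8, 276.6, 188.9]
ee_rot: [0.002, 0.887, 0.463, 0.002]
force: [-0.4, -0.2, -1.0]
grip_width: 0.587
grip_force: 47.2
```

```bash
cat > rel.py <<'E'
from rot import *
import fit as F, sys
for i in range(3):
    c,Rw,o=cam('wrist'); s=ctrl.sense();T=np.array(s['eef_pos']);R=Rq(s['ee_rot'])
    F.cam=lambda n:(c,Rw,o)
    p,f=rimfit(c,Rw,o,[514.3,207,.984],[0],6); t=p[:2]+85*np.array([np.cos(p[2]),np.sin(p[2])])
    b,a,r=fit(['wrist'],T+R@np.array([0,-1,88.]),-R[:,2])
    print('rim',t.round(1),round(f),'low',b.round(1),'axis',a.round(3),np.round(r,3),'TCP',T.round(1),'toolz',R[:,2].round(3),'d',(t-b[:2]).round(1))
g=c['frame'].copy(); th=np.linspace(0,6.3,60)
for rr in (28,34): cv2.polylines(g,[np.array([proj(c,Rw,o,[t[0]+rr*np.cos(x),t[1]+rr*np.sin(x),72]) for x in th]).round().astype(np.int32)],False,(0,0,255),1)
cv2.polylines(g,[cv2.convexHull(sil(c,Rw,o,b,a).round().astype(np.int32))],True,(0,255,0),1)
cv2.imwrite('pics/%s.png'%sys.argv[1],cv2.resize(g[100:350,170:470],None,fx=2.4,fy=2.4))
E
python3 rel.py r1
```

```text
rim [560.2 277.6] -102 low [563.1 277.5 101. ] axis [ 0.001 -0.007  1.   ] [0.011] TCP [564.  276.7 189.3] toolz [ 0.006 -0.002 -1.   ] d [-2.9  0.1]
rim [560.2 277.7] -100 low [563.4 277.8 101.4] axis [-0.001 -0.01   1.   ] [0.011] TCP [564.  276.7 189.3] toolz [ 0.006 -0.002 -1.   ] d [-3.1 -0. ]
rim [560.2 277.7] -100 low [563.3 277.6 101.4] axis [ 0.   -0.01  1.  ] [0.011] TCP [564.  276.6 189.2] toolz [ 0.006 -0.002 -1.   ] d [-3.1  0.1]
```

View pics/r1.png

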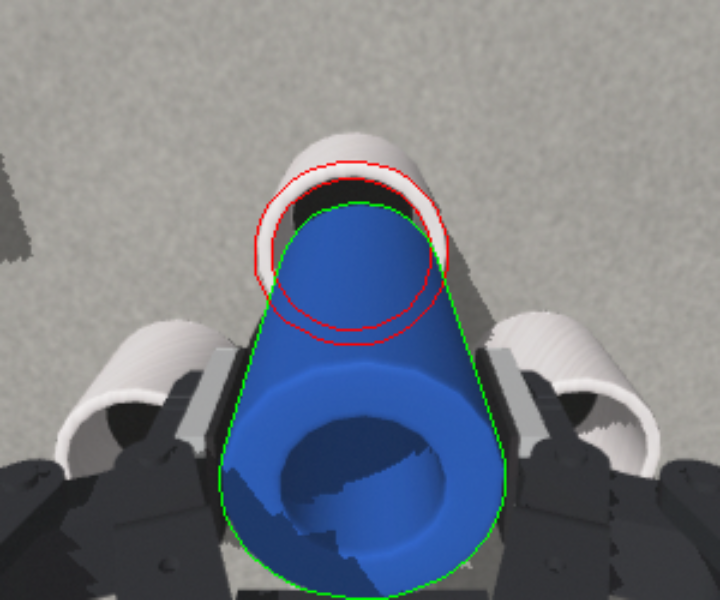

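The rim outline (red) and the adapter outline (green) both fit. The adapter sits about 3 mm too far right, so I'll correct that and come down to just above the rim.

step_arm(increments=[{"dx": -0.07, "dy": -0.1, "dz": 0.2, "wx": 0, "wy": 0, "wz": 0}, {"dx": 0, "dy": 0, "dz": 0.35, "wx": 0, "wy": 0, "wz": 0}, {"dx": 0, "dy": 0, "dz": 0.3, "wx": 0, "wy": 0, "wz": 0}, {"dx": 0, "dy": 0, "dz": 0, "wx": 0, "wy": 0, "wz": 0}, {"dx": 0, "dy": 0, "dz": 0, "wx": 0, "wy": 0, "wz": 0}])

```text
time_s: 13.3
eef_pos: [560.6, 276.4, 166.4]
ee_rot: [0.002, 0.887, 0.463, 0.001]
force: [-0.0, 0.8, -1.5]
grip_width: 0.585
grip_force: 47.2
```

```bash
sed -i 's/range(3)/range(2)/' rel.py; python3 rel.py r2
```

```text
rim [560.3 277.6] -100 low [559.7 277.3  78.6] axis [ 0.003 -0.006  1.   ] [0.01] TCP [560.7 276.4 166.7] toolz [ 0.004 -0.003 -1.   ] d [0.5 0.4]
rim [560.1 277.9] -98 low [559.9 277.3  78.9] axis [ 0.002 -0.006  1.   ] [0.01] TCP [560.7 276.4 166.9] toolz [ 0.004 -0.003 -1.   ] d [0.3 0.6]
```

View pics/r2.png

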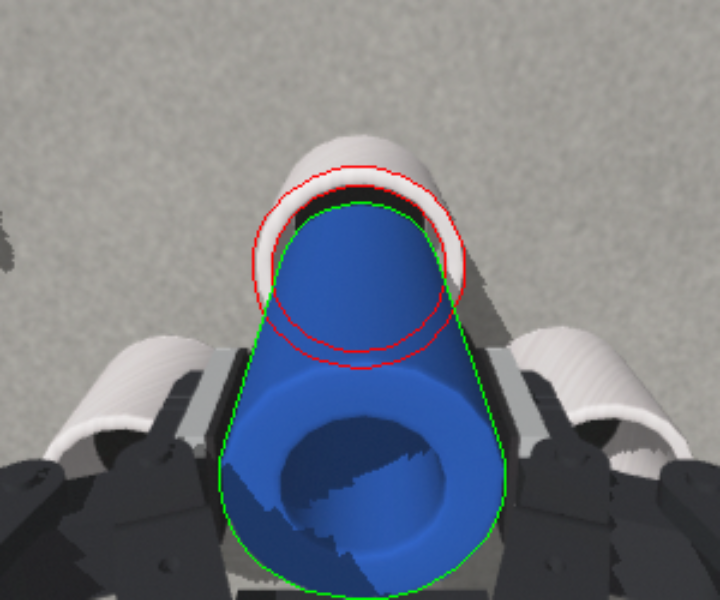

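The picture shows the adapter centred in the red mouth to within about 0.6 mm. Lowering.

step_arm(increments=[{"dx": 0.02, "dy": 0, "dz": 0.2, "wx": 0, "wy": 0, "wz": 0}, {"dx": 0, "dy": 0, "dz": 0.2, "wx": 0, "wy": 0, "wz": 0}, {"dx": 0, "dy": 0, "dz": 0.2, "wx": 0, "wy": 0, "wz": 0}])

```text
time_s: 13.7
eef_pos: [560.8, 276.8, 151.0]
ee_rot: [0.002, 0.887, 0.463, 0.001]
force: [-0.4, -0.9, -1.8]
grip_width: 0.583
grip_force: 47.2
```

step_arm(increments=[{"dx": 0, "dy": 0, "dz": 0.2, "wx": 0, "wy": 0, "wz": 0}, {"dx": 0, "dy": 0, "dz": 0.2, "wx": 0, "wy": 0, "wz": 0}, {"dx": 0, "dy": 0, "dz": 0, "wx": 0, "wy": 0, "wz": 0}])

```text
time_s: 14.0
eef_pos: [560.6, 276.6, 140.7]
ee_rot: [0.002, 0.887, 0.463, 0.0]
force: [-0.5, 0.3, -2.5]
grip_width: 0.58
grip_force: 47.2
```

step_arm(increments=[{"dx": 0, "dy": 0, "dz": 0.06, "wx": 0, "wy": 0, "wz": 0}, {"dx": 0, "dy": 0, "dz": 0.06, "wx": 0, "wy": 0, "wz": 0}, {"dx": 0, "dy": 0, "dz": 0, "wx": 0, "wy": 0, "wz": 0}])

```text
time_s: 14.3
eef_pos: [560.9, 276.7, 138.5]
ee_rot: [0.002, 0.887, 0.463, 0.001]
force: [-0.1, -0.1, -1.3]
grip_width: 0.581
grip_force: 47.2
```

step_arm(increments=[{"dx": 0, "dy": 0, "dz": 0.06, "wx": 0, "wy": 0, "wz": 0}, {"dx": 0, "dy": 0, "dz": 0.06, "wx": 0, "wy": 0, "wz": 0}, {"dx": 0, "dy": 0, "dz": 0, "wx": 0, "wy": 0, "wz": 0}])

```text
time_s: 14.6
eef_pos: [560.9, 276.7, 135.4]
ee_rot: [0.002, 0.887, 0.463, 0.001]
force: [1.2, 0.1, -1.9]
grip_width: 0.584
grip_force: 47.2
```

step_arm(increments=[{"dx": 0, "dy": 0, "dz": 0.06, "wx": 0, "wy": 0, "wz": 0}, {"dx": 0, "dy": 0, "dz": 0.06, "wx": 0, "wy": 0, "wz": 0}, {"dx": 0, "dy": 0, "dz": 0, "wx": 0, "wy": 0, "wz": 0}])

```text
time_s: 14.9
eef_pos: [560.9, 276.7, 132.3]
ee_rot: [0.002, 0.887, 0.463, 0.001]
force: [0.1, 0.3, -1.7]
grip_width: 0.586
grip_force: 47.2
```

step_arm(increments=[{"dx": 0, "dy": 0, "dz": 0.06, "wx": 0, "wy": 0, "wz": 0}, {"dx": 0, "dy": 0, "dz": 0.06, "wx": 0, "wy": 0, "wz": 0}, {"dx": 0, "dy": 0, "dz": 0, "wx": 0, "wy": 0, "wz": 0}])

```text
time_s: 15.2
eef_pos: [560.9, 276.7, 129.3]
ee_rot: [0.002, 0.887, 0.463, 0.001]
force: [0.5, 0.6, -1.3]
grip_width: 0.587
grip_force: 47.2
```

step_arm(increments=[{"dx": 0, "dy": 0, "dz": 0.06, "wx": 0, "wy": 0, "wz": 0}, {"dx": 0, "dy": 0, "dz": 0.06, "wx": 0, "wy": 0, "wz": 0}, {"dx": 0, "dy": 0, "dz": 0, "wx": 0, "wy": 0, "wz": 0}])

```text
time_s: 15.5
eef_pos: [560.9, 276.7, 126.3]
ee_rot: [0.002, 0.887, 0.463, 0.001]
force: [-0.3, 0.0, -2.2]
grip_width: 0.586
grip_force: 47.2
```

step_arm(increments=[{"dx": 0, "dy": 0, "dz": 0.06, "wx": 0, "wy": 0, "wz": 0}, {"dx": 0, "dy": 0, "dz": 0.06, "wx": 0, "wy": 0, "wz": 0}, {"dx": 0, "dy": 0, "dz": 0, "wx": 0, "wy": 0, "wz": 0}])

```text
time_s: 15.8
eef_pos: [560.9, 276.7, 123.3]
ee_rot: [0.002, 0.887, 0.463, 0.001]
force: [0.7, 0.4, -1.2]
grip_width: 0.584
grip_force: 47.2
```

step_arm(increments=[{"dx": 0, "dy": 0, "dz": 0.06, "wx": 0, "wy": 0, "wz": 0}, {"dx": 0, "dy": 0, "dz": 0.06, "wx": 0, "wy": 0, "wz": 0}, {"dx": 0, "dy": 0, "dz": 0, "wx": 0, "wy": 0, "wz": 0}])

```text
time_s: 16.1
eef_pos: [560.9, 276.7, 120.3]
ee_rot: [0.002, 0.887, 0.463, 0.001]
force: [0.4, -0.9, -1.3]
grip_width: 0.58
grip_force: 47.2
```

step_arm(increments=[{"dx": 0, "dy": 0, "dz": 0.06, "wx": 0, "wy": 0, "wz": 0}, {"dx": 0, "dy": 0, "dz": 0.06, "wx": 0, "wy": 0, "wz": 0}, {"dx": 0, "dy": 0, "dz": 0, "wx": 0, "wy": 0, "wz": 0}])

```text
time_s: 16.4
eef_pos: [560.9, 276.7, 117.3]
ee_rot: [0.002, 0.887, 0.463, 0.001]
force: [0.4, -0.2, -1.8]
grip_width: 0.585
grip_force: 47.2
```

step_arm(increments=[{"dx": 0, "dy": 0, "dz": 0.06, "wx": 0, "wy": 0, "wz": 0}, {"dx": 0, "dy": 0, "dz": 0.06, "wx": 0, "wy": 0, "wz": 0}, {"dx": 0, "dy": 0, "dz": 0, "wx": 0, "wy": 0, "wz": 0}])

```text
time_s: 16.7
eef_pos: [560.9, 276.6, 114.3]
ee_rot: [0.002, 0.887, 0.463, 0.001]
force: [-0.8, 0.8, -1.1]
grip_width: 0.581
grip_force: 47.2
```

step_arm(increments=[{"dx": 0, "dy": 0, "dz": 0.06, "wx": 0, "wy": 0, "wz": 0}, {"dx": 0, "dy": 0, "dz": 0.06, "wx": 0, "wy": 0, "wz": 0}, {"dx": 0, "dy": 0, "dz": 0, "wx": 0, "wy": 0, "wz": 0}])

```text
time_s: 17.0
eef_pos: [560.9, 276.6, 111.3]
ee_rot: [0.002, 0.887, 0.463, 0.001]
force: [-0.2, -0.4, -1.8]
grip_width: 0.583
grip_force: 47.2
```

step_arm(increments=[{"dx": 0, "dy": 0, "dz": 0.06, "wx": 0, "wy": 0, "wz": 0}, {"dx": 0, "dy": 0, "dz": 0.06, "wx": 0, "wy": 0, "wz": 0}, {"dx": 0, "dy": 0, "dz": 0, "wx": 0, "wy": 0, "wz": 0}])

```text
time_s: 17.3
eef_pos: [560.9, 276.6, 108.3]
ee_rot: [0.002, 0.887, 0.463, 0.001]
force: [0.5, -0.1, -1.7]
grip_width: 0.583
grip_force: 47.2
```

step_arm(increments=[{"dx": 0, "dy": 0, "dz": 0.06, "wx": 0, "wy": 0, "wz": 0}, {"dx": 0, "dy": 0, "dz": 0.04, "wx": 0, "wy": 0, "wz": 0}, {"dx": 0, "dy": 0, "dz": 0, "wx": 0, "wy": 0, "wz": 0}])

```text
time_s: 17.6
eef_pos: [561.1, 276.7, 106.1]
ee_rot: [0.002, 0.887, 0.463, 0.001]
force: [0.2, 0.6, -0.8]
grip_width: 0.584
grip_force: 47.3
```

step_arm(increments=[{"dx": 0, "dy": 0, "dz": 0.04, "wx": 0, "wy": 0, "wz": 0}, {"dx": 0, "dy": 0, "dz": 0, "wx": 0, "wy": 0, "wz": 0}])

```text
time_s: 17.8
eef_pos: [561.2, 276.8, 105.5]
ee_rot: [0.002, 0.887, 0.463, 0.001]
force: [0.1, 1.3, 2.0]
grip_width: 0.585
grip_force: 47.6
```

Contact: the vertical force rose from −1.7 N to +2.0 N. I'm holding to confirm.

step_arm(increments=[{"dx": 0, "dy": 0, "dz": 0.02, "wx": 0, "wy": 0, "wz": 0}, {"dx": 0, "dy": 0, "dz": 0, "wx": 0, "wy": 0, "wz": 0}, {"dx": 0, "dy": 0, "dz": 0, "wx": 0, "wy": 0, "wz": 0}])

```text
time_s: 18.1
eef_pos: [561.2, 276.8, 105.0]
ee_rot: [0.002, 0.887, 0.463, 0.001]
force: [-2.1, 1.1, 4.7]
grip_width: 0.585
grip_force: 47.7
```

About 6 N is on the cushion, and it rises by 5 N/mm as expected. Releasing and withdrawing straight up.

step_arm(increments=[{"dx": 0, "dy": 0, "dz": 0, "wx": 0, "wy": 0, "wz": 0}, {"dx": 0, "dy": 0, "dz": 0, "wx": 0, "wy": 0, "wz": 0}, {"dx": 0, "dy": 0, "dz": 0, "wx": 0, "wy": 0, "wz": 0}, {"dx": 0, "dy": 0, "dz": 0, "wx": 0, "wy": 0, "wz": 0}], fingers=68)

```text
time_s: 18.5
eef_pos: [561.0, 276.6, 104.4]
ee_rot: [0.002, 0.887, 0.463, 0.001]
force: [1.0, 0.3, 0.3]
grip_width: 0.795
grip_force: 0.0
```

```bash
sed -i 's/range(2)/range(1)/' rel.py; python3 rel.py r3; python3 -c "
from h import *
s=ctrl.sense();print(s['force'],s['grip_force'],s['grip_width'])"
```

```text
rim [560.2 278. ] -99 low [555.5 267.5  17.9] axis [0.061 0.118 0.991] [0.041] TCP [561.1 276.6 104.5] toolz [ 0.004 -0.003 -1.   ] d [ 4.7 10.5]
[0.55955609 1.13375666 0.17374296] 0.0 0.7940344678283967
```

step_arm(increments=[{"dx": 0, "dy": 0, "dz": -0.3, "wx": 0, "wy": 0, "wz": 0}, {"dx": 0, "dy": 0, "dz": -0.5, "wx": 0, "wy": 0, "wz": 0}, {"dx": 0, "dy": 0, "dz": -0.7, "wx": 0, "wy": 0, "wz": 0}, {"dx": 0, "dy": 0, "dz": -0.9, "wx": 0, "wy": 0, "wz": 0}, {"dx": 0, "dy": 0, "dz": -0.9, "wx": 0, "wy": 0, "wz": 0}])

```text
time_s: 19.05
eef_pos: [560.8, 276.9, 189.2]
ee_rot: [0.002, 0.887, 0.463, 0.002]
force: [0.4, -0.7, 0.7]
grip_width: 0.798
grip_force: 0.0
```

step_arm(increments=[{"dx": 0, "dy": 0, "dz": -0.9, "wx": 0, "wy": 0, "wz": 0}, {"dx": 0, "dy": 0, "dz": -0.9, "wx": 0, "wy": 0, "wz": 0}, {"dx": 0, "dy": 0, "dz": -0.9, "wx": 0, "wy": 0, "wz": 0}, {"dx": 0, "dy": 0, "dz": 0, "wx": 0, "wy": 0, "wz": 0}, {"dx": 0, "dy": 0, "dz": 0, "wx": 0, "wy": 0, "wz": 0}])

```text
time_s: 19.55
eef_pos: [560.4, 277.1, 255.0]
ee_rot: [0.002, 0.887, 0.463, 0.001]
force: [0.6, 1.1, -0.3]
grip_width: 0.796
grip_force: 0.0
```

```bash
python3 look.py w9 adapter bucket_1
python3 - <<'E'
from h import *
a=cv2.imread('pics/w9.png')
c,_,_=cam('side'); b=cv2.resize(c['frame'][200:340,230:430],None,fx=2.857,fy=2.857,interpolation=3)
cv2.imwrite('pics/f.png',cv2.resize(np.hstack([a[:,:],b[:400]]),None,fx=.66,fy=.66))
E
```

```text
19.6 [560.18568039 276.97202738 254.02441638] [ 0.55522853  0.35838841 -1.48350673]
adapter 0.68 [563.4 278.5  18.1] [321. 172.]
adapter 0.6 [585.3 160.3   8. ] [385. 232.]
bucket_1 0.9 [444.1 252.4  72.4] [249. 259.]
bucket_1 0.82 [580.6 160.7  66.7] [392. 254.]
```

View pics/f.png

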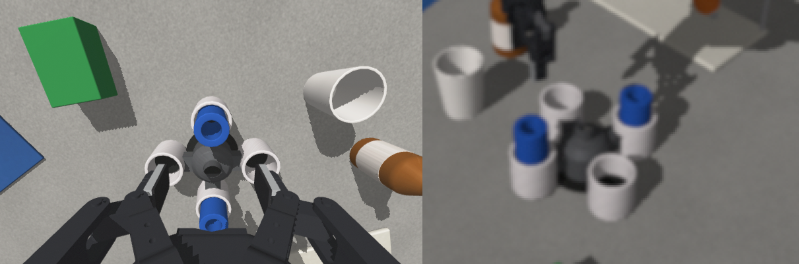

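The picture shows the adapter upright in its bucket at (211,122). It stands straight across the hub from the loaded one at (212,212), and the gripper is clear. I'm handing the job in.

```bash
python3 -c "
from rig import finish_job
print(finish_job())"
```

```text
the job is handed in; nothing more can be done
None
```

The blue adapter now stands upright in the bucket opposite the loaded one; it was lowered until about 6 N rested on the cushion, released without a drop, and the job handed in at about 20 s of the 51 s allowed (no verdict was returned).

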